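# Touch a soap dish off against three points and snap the catch

### The job

The grey soap dish is to get its drain holes drilled, so locate it in the plywood jig: set it flat on the jig board clear of the three screw heads, lug pointing away from the single end screw, and let go; then take it again by its upright lug and slide it first sideways until its long side touches both side screws, then along until its end touches the end screw. Let go and press the catch knob down until it clicks and stays down, with the dish still against all three screws. Leave the brush, bottle and dipper where they are.

Things in the scene. Friction and masses are not known exactly. Their poses are not given: they have to be found in the camera images.
- jig: fixed plywood jig board 210 x 130 x 10 mm (x, y, z), its place and yaw vary; origin at the centre of its underside on the bench. Along its +y side stands a fence 88 mm long, 16 mm high above the board, carrying two side screw heads; across its +x end a fence 64 mm wide, 16 mm high, carrying one end screw head; beyond that end fence is the catch. The -x and -y sides are open. Fences stand 5 mm behind the screw-head faces, too near for a finger to fit between fence and dish
- jig_seat (a point): point on the jig board's upper face (10 mm above the bench) where the dish's origin lies when the dish touches all three screw heads; same axes as the jig, and the located dish has the same axes too. Jig frame [5, 12, 10] mm. The dish must be slid in +y to meet the side screws and in +x to meet the end screw
- pin_a: side screw head nearer the jig's -x end, steel, 10 mm across, sticks out 5 mm from the side fence towards -y; origin at its root on the fence, 10 mm above the board; in the seat frame at [-28, 34, 10] mm, touching face at y = 29 mm
- pin_b: the other side screw head, same as pin_a; in the seat frame at [28, 34, 10] mm, touching face at y = 29 mm
- pin_c: end screw head, sticks out 5 mm from the end fence towards -x; in the seat frame at [47, 0, 10] mm, touching face at x = 42 mm
- catch (a joint): press-down catch, m: 0 = up, 0.012 = fully down. It needs about 8 N in the first 1 to 4 mm, rides over a hidden pawl at 8 mm, then snaps home by itself and stays. Its steel tongue, 16 mm wide, reaches over the last 12 mm of the located dish's end: its underside is 39 mm above the board when up and 27 mm (1 mm above the dish rim) when down, so the dish must be slid in under it
- catch_top (a point): centre of the top of the catch's round knob, 26 mm across, the place to press straight down; when up it is 55 mm above the board (65 mm above the bench), in the seat frame at [77, 0, 55] mm
- dish: loose grey plastic soap dish, an open tray 84 x 58 x 26 mm (x, y, z) with 4 mm walls, straight sides, 0.10 to 0.20 kg, slides on the board with ordinary friction (bearing down on it makes it drag); origin at the centre of the tray's underside; starts flat on the bench. At its -x end an upright lug (hanging tab) 12 mm thick in y sticks out 30 mm, from 4 to 36 mm above the underside
- dish_lug (a point): middle of the lug where it is gripped across its 12 mm thickness, in the dish frame at [-58, 0, 23] mm
- brush: bystander: scrub brush 50 x 130 x 66 mm with an arched handle, origin at the centre of its underside
- bottle: bystander: closed white bottle, 64 mm across, 170 mm tall, origin at the centre of its underside
- dipper: bystander: round open dipper 110 mm across, 75 mm tall, with a flat handle reaching 160 mm towards its -y, origin at the centre of its underside
Not all that is in view belongs to the job. What is shaped like the jig but blue is not meant. Several things have the shape of the dish; the one meant has the colours described above.

How it is judged:
By the outcome, as a careful person would: the job done as asked, in the order asked, and still so for the second after the job is handed in, with the robot touching nothing.
It also fails if it takes over 67 s, if anything falls off the work surface, if the arm or the gripper's body presses on something with over 40 N, if the wrist force passes 120 N, or if a joint passes its speed limit or range.

### The arm

A 6-joint arm with a two-finger parallel gripper is mounted at the origin on the work surface. World frame = base frame: x ahead of the robot, y to its left, z up, the work surface at z = 0. Lengths are in mm, angles in rad, forces in N, time in s.
With the tool pointing down it reaches from about 350 to 975 mm from the base axis. Payload 7.1 kg.
Tool frame: the origin (TCP) lies at the very end of the fingers, on their centre line; the grasp point (between the pads) lies 19 mm behind it; z points along the fingers, y is the line along which they close (so a half turn about z gives the same grasp; the last joint's range is limited). The gripper opens to 88 mm and grips with 3 to 60 N. Pads are 20 mm wide; open, the fingers measure 115 mm over their backs; the gripper's body (75 mm by 178 mm) begins 61 mm behind the grasp point.
Start: joints at [1.141, 0.423, 1.63, -0, 1.089, -0.019], TCP at [249.557, 572.997, 222.675] pointing down, gripper open.
Joint ranges: [-3, 3], [-0.9, 2.11], [0.09, 2.58], [-1.31, 4.45], [0.11, 2.69], [-2.54, 2.54]. Speed limits (rad/s): [2.39, 2.39, 3.01, 3.14, 3.14, 3.14].

### API

Orientations are given as a rotation vector (axis times angle).
In Python, from workcell import get_obs, get_image, job, models gives the robot as it stands.
- The arm moves only by the tool jog_arm, never from a script. Its argument "increments" is one flat list of numbers, 7 for each row, row after row: the turn, a rotation vector about the tool's x, y, z in degrees, then the shift along the tool's x, y, z in mm, then the opening in per cent of the stroke, from 0 (shut) to 100 (fully open). A call has 1 to 12 rows; each row shifts and turns the commanded pose from where the row before left it, along the tool's axes as they then stand; what a row does not reach is not made up. A row lasts 1/8 s, in which the tool goes at most 62.5 mm and 10.7 degrees, less where a joint would pass 70% of its speed; a pose out of reach is approached as far as the arm can. A call is refused whole if a number of a shift passes 62.5 or a number of a turn 10.7, either way. A call with a gripper value outside its range is refused whole. The fingers move at their own pace and stop on an object; the grip force is fixed at half the most. Time passes only in rows, so rows that do not move let the fingers close. It gives the time, the measured TCP pose, the force, the opening and the grip force at its end, in the units of the state.
- get_obs(): the state, without advancing time (a new reading comes with each control period).
- get_image(name): name is "scene" or "top" or "wrist"; returns a dict with "pixels" (420x560x3 uint8, blue, green, red), "depth" (420x560 float32, mm along the optical axis (not along the pixel's ray), 0 where there is no reading), "fx", "fy", "cx", "cy" (pixels), "cam_to_world" (4x4, takes a point from camera to world coordinates); the wrist camera has in their place "tool_from_camera" (4x4, takes a point from camera to tool coordinates, whose origin is the TCP and whose axes are the flange's). Camera axes: x right, y up, looking along -z (the intrinsics and any distortion apply to the point x, -y, -z); pixel columns grow to the right and rows downward; lengths in mm; the calibration is good to about 2 mm. A picture is of the moment at which its call begins: read the wrist's pose just before it.
- job.close_job(): hands the job in; it is judged then, once.
Trained networks look in the newest picture that a camera, given by its name, has taken for a name from the list of things; names that differ only in an ending like _2 or _b are one class to them, and where a whole thing is asked for, a point or a joint stands for the part that bears it (a point fixed in the world has none). Each returns a list of dicts, best first, with "p" (0 to 1); they miss things now and then, are a little off and sometimes report something else, mostly with a low value. They report only what shows in the picture. A call takes as long as a camera call. They do not tell look-alikes from the thing itself.
- models.look_for(target, camera): "centre" ([x, y, z] in mm, in world coordinates, good to about 4 mm: the middle of the surface that is visible of it).
- models.regions_of(target, camera): "region" (420x560 bool, what is visible of it).
The state is a dict: "t": time; "qpos": joint angles; "qvel": joint speeds; "joint_torque": joint torques, N m; "ee_pos": TCP position; "orientation": TCP orientation; "ft_force": force on the tool from outside, world axes, zero at the start; "moment": the same for the moment, N m; "width": finger opening in mm; "grasp_force": force on a finger pad.
Only numpy, scipy, OpenCV 4.12 (cv2) and the standard library are available. Lean on these libraries where they do the work, as an engineer would, in place of code of your own. Each camera call takes 0.05 s, during which the arm holds its last target. There are 200 camera calls.

## Working session

There is one attempt and no reset: what is moved stays moved. The work goes in short steps, Python scripts to look and compute and a tool call to move; the robot and the scene stay as the last step left them, time stands still between calls to the robot, and variables do not carry over. Pictures are saved under pics/ and viewed, at most 10 in all, crops included, and the job is handed in when it is done.

Besides the shell and the picture viewer there is one more tool, called after "Call:" as name(argument=value, ...), one argument or row to a line, values as JSON. jog_arm: Moves the arm, as the interface text tells. Its arguments: {"type":"object","properties":{"increments":{"type":"array"}},"required":["increments"]}

```bash
mkdir -p pics; ls; cat > h.py <<'E'
import numpy as np, cv2
from workcell import get_obs,get_image,job,models
from scipy.spatial.transform import Rotation as R
def world(im,T=None):
    d=im["depth"];v,u=np.mgrid[:420,:560]
    P=np.stack([(u-im["cx"])/im["fx"]*d,-(v-im["cy"])/im["fy"]*d,-d],-1)
    T=im["cam_to_world"] if T is None else T
    W=P@np.array(T)[:3,:3].T+np.array(T)[:3,3]; W[d==0]=np.nan
    return W
def wristT(im,o):
    T=np.eye(4);T[:3,:3]=R.from_rotvec(o["orientation"]).as_matrix();T[:3,3]=o["ee_pos"]
    return T@np.array(im["tool_from_camera"])
E
python3 - <<'E'
from h import *
o=get_obs();print(o)
for c in("top","scene"):
    im=get_image(c);cv2.imwrite(f"pics/{c}0.png",im["pixels"]);print(c,[k for k in im if k not in("pixels","depth")])
    W=world(im);np.save(c+"W.npy",W);np.save(c+"P.npy",im["pixels"])
    for t in("dish","jig","dish_lug","catch","brush","bottle","dipper"):
        for r in models.regions_of(t,c)[:4]:
            m=r["region"];v,u=np.nonzero(m);print(c,t,round(r["p"],2),"px",u.mean().round(),v.mean().round(),"W",np.nanmean(W[m],0).round(),"bgr",im["pixels"][m].mean(0).round())
E
```

```text
pics
{'t': 0.0, 'qpos': array([ 1.14098205e+00,  4.23824677e-01,  1.63071803e+00,  2.65222012e-05,
        1.08862488e+00, -1.90214380e-02]), 'qvel': array([-7.84069557e-05,  4.38198881e-04, -5.30397370e-04,  9.70996603e-04,
       -9.27109692e-04, -2.85955712e-03]), 'joint_torque': array([ 1.14944443e-03, -5.44612598e+01, -2.73665679e+01,  6.44319411e-02,
        2.28405307e-02, -1.03830710e-04]), 'ee_pos': array([249.32441662, 572.48091193, 221.9007967 ]), 'orientation': array([-6.40686957e-01, -3.07518665e+00,  2.40336829e-03]), 'ft_force': array([ 0.20611979, -0.27596602,  0.0140672 ]), 'moment': array([0.05449332, 0.02639176, 0.01451587]), 'grasp_force': 0.0, 'width': 87.84360996741964}
top ['fx', 'fy', 'cx', 'cy', 'cam_to_world']
top dish 0.98 px 354.0 191.0 W [ 539. -163.   12.] bgr [61. 57. 60.]
top dish 0.54 px 219.0 153.0 W [617. 180.  59.] bgr [74. 76. 75.]
top dish 0.41 px 215.0 183.0 W [549. 194.  14.] bgr [ 36.  66. 101.]
top jig 0.74 px 114.0 180.0 W [551. 450.  15.] bgr [121.  60.  36.]
top jig 0.57 px 214.0 184.0 W [548. 194.  14.] bgr [ 36.  66. 101.]
top jig 0.57 p
[... 882 characters left out ...]
 330.0 255.0 W [571. 192.  16.] bgr [ 60.  86. 115.]
scene jig 0.74 px 395.0 209.0 W [292. 377.  17.] bgr [106.  65.  52.]
scene jig 0.57 px 426.0 269.0 W [573. 449.  16.] bgr [119.  70.  53.]
scene dish_lug 0.89 px 210.0 232.0 W [ 544. -168.   17.] bgr [81. 79. 82.]
scene dish_lug 0.59 px 262.0 237.0 W [535. -12.  16.] bgr [ 43. 118. 137.]
scene catch 0.43 px 324.0 254.0 W [620. 177.  56.] bgr [84. 87. 92.]
scene catch 0.43 px 392.0 205.0 W [344. 358.  60.] bgr [83. 75. 72.]
scene brush 0.8 px 141.0 258.0 W [ 721. -296.   36.] bgr [113.  73.  55.]
scene bottle 0.97 px 227.0 259.0 W [730. -52.  86.] bgr [132. 131. 136.]
scene dipper 0.57 px 161.0 192.0 W [ 417. -379.   51.] bgr [51. 87. 45.]
```

View pics/top0.png

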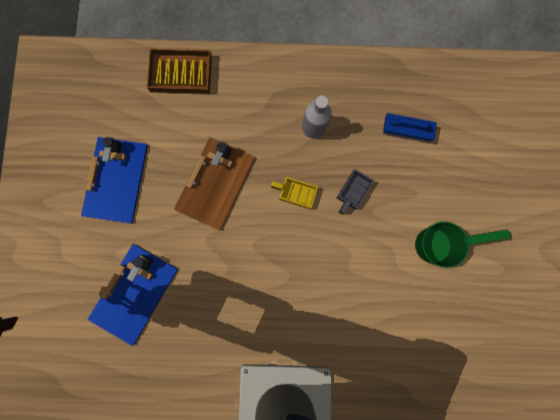

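```bash
python3 - <<'E'
from h import *
W=np.load("topW.npy");P=np.load("topP.npy").astype(int)
def sel(c,r,z):
    return (np.hypot(W[...,0]-c[0],W[...,1]-c[1])<r)&(W[...,2]>z[0])&(W[...,2]<z[1])
for n,c,r,z in(("jigboard",(549,194),140,(6,14)),("fence",(549,194),140,(20,32)),("knob",(615,180),40,(60,75)),("tongue",(615,180),60,(42,58)),("dish",(539,-163),90,(5,50)),("lug",(539,-163),90,(30,50)),("rim",(539,-163),90,(20,30))):
    m=sel(c,r,z);Q=W[m][:,:2].astype(np.float32)
    if len(Q)<5: print(n,len(Q));continue
    b=cv2.minAreaRect(Q);print(n,len(Q),"c",np.round(b[0],1),"size",np.round(b[1],1),"ang",round(b[2],1),"mean",W[m].mean(0).round(1))
im=np.load("topP.npy")
big=cv2.resize(im[120:240,150:410],None,fx=3,fy=3,interpolation=cv2.INTER_CUBIC);cv2.imwrite("pics/crop0.png",big)
E
```

```text
jigboard 3391 c [570.3 210.1] size [180.2 236.5] ang 65.3 mean [538.9 193.3  10.3]
fence 348 c [592.3 213.7] size [ 59.5 142.5] ang 31.5 mean [586.7 219.4  26. ]
knob 88 c [629.9 174.1] size [24.6 23. ] ang 28.5 mean [629.7 174.2  65. ]
tongue 107 c [615.1 179.3] size [20.4 61.7] ang 58.9 mean [605.7 183.7  54.1]
dish 577 c [ 534.6 -153.3] size [143.1 123.2] ang 31.8 mean [ 537.2 -160.5   17.5]
lug 62 c [ 494.4 -135. ] size [12.2 29.5] ang 58.4 mean [ 494.  -134.4   35.7]
rim 204 c [ 530.5 -156.4] size [ 58.2 115.4] ang 59.4 mean [ 542.5 -163.7   25.4]
```

View pics/crop0.png

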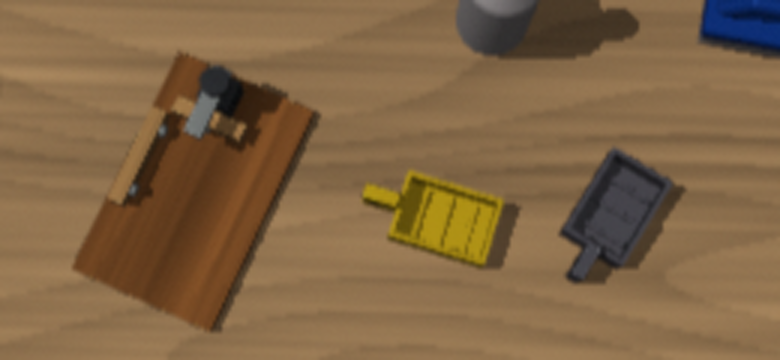

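The picture shows the brown jig at pixel (215,184), with the catch at its upper end (222,150). The grey dish is at (355,188) with its lug towards the lower left (346,208). The yellow dish and the blue jigs are decoys.

I'm moving above the lug now.

Call:
jog_arm(
  increments=[0,0,7.6,0,0,0,60,0,0,0,-48,-40,0,60,0,0,0,-48,-40,0,60,0,0,0,-48,-40,0,60,0,0,0,-48,-40,0,60,0,0,0,-48,-40,0,60,0,0,0,-48,-40,0,60,0,0,0,-48,-40,0,60,0,0,0,-48,-40,0,60,0,0,0,-48,-40,0,60,0,0,0,-48,-40,0,60,0,0,0,-48,-40,0,60],
)

```text
t: 2.3
ee_pos: [474.5, -78.8, 223.1]
orientation: [0.843, 3.025, 0.0]
ft_force: [1.6, 1.1, 1.2]
width: 52.7
grasp_force: 0.0
```

```bash
python3 - <<'E'
from h import *
W=np.load("topW.npy");P=np.load("topP.npy").astype(int)
# board: brown area near jig, height 6..14, seeded component
m=(W[...,2]>6)&(W[...,2]<14)&(np.hypot(W[...,0]-549,W[...,1]-194)<150)&(P[...,2]-P[...,0]>25)
m=m.astype(np.uint8);k,l,s,c=cv2.connectedComponentsWithStats(m)
i=1+np.argmax(s[1:,4]);Q=W[l==i][:,:2].astype(np.float32)
b=cv2.minAreaRect(Q);print("board",b)
def fit(mm,n):
    q=W[mm][:,:2];c=q.mean(0);w,v=np.linalg.eigh(np.cov((q-c).T));d=v[:,1]*np.sign(v[0,1]);print(n,len(q),c.round(1),np.degrees(np.arctan2(d[1],d[0])).round(2))
top=(W[...,2]>22)&(W[...,2]<30)
fit(top&(np.hypot(W[...,0]-570,W[...,1]-233)<38),"sidefence")
fit((W[...,2]>44)&(W[...,2]<60)&(np.hypot(W[...,0]-603,W[...,1]-188)<25),"tongue")
o=get_obs();print(o["ee_pos"],o["t"])
y=R.from_rotvec(o["orientation"]).as_matrix()[:,1];print("tooly",np.degrees(np.arctan2(y[1],y[0])))
E
```

```text
board ((550.5335083007812, 195.1924591064453), (130.60092163085938, 210.22305297851562), 67.09091186523438)
sidefence 178 [573.2 241.9] -23.23
tongue 101 [603.5 185.2] -22.54
[474.5310509  -78.84383661 223.06749158] 2.3
tooly 58.84129897182863
```

Call:
jog_arm(
  increments=[0,0,0,-23,-19,30,60,0,0,0,-23,-19,40,60,0,0,0,0,0,40,60,0,0,0,0,0,20,60,0,0,0,0,0,0,60,0,0,0,0,0,0,60],
)

```text
t: 3.05
ee_pos: [494.3, -133.1, 93.5]
orientation: [0.843, 3.025, -0.0]
ft_force: [0.7, -0.4, 0.3]
width: 52.8
grasp_force: 0.0
```

```bash
python3 - <<'E'
from h import *
o=get_obs();im=get_image("wrist");cv2.imwrite("pics/w1.png",im["pixels"])
T=wristT(im,o);W=world(im,T);Rt=R.from_rotvec(o["orientation"]).as_matrix()
print(o["ee_pos"],o["width"])
L=(W-o["ee_pos"])@Rt
for n,z in(("lug",(31,42)),("rim",(21,30))):
    m=(W[...,2]>z[0])&(W[...,2]<z[1])&(np.hypot(W[...,0]-515,W[...,1]+150)<90)
    if n=="lug": m&=np.hypot(W[...,0]-494,W[...,1]+135)<40
    Q=L[m][:,:2].astype(np.float32)
    print(n,len(Q),W[m].mean(0).round(1),cv2.minAreaRect(Q) if len(Q)>5 else 0, Q.min(0),Q.max(0))
E
```

```text
[ 494.3417301  -133.06422346   93.48242344] 52.76542666220921
lug 824 [ 495.  -134.4   37.3] ((-2.417048454284668, -0.9998974800109863), (11.958023071289062, 30.481306076049805), 89.7660140991211) [-17.65808    -6.9977293] [12.826578  5.01998 ]
rim 1851 [ 529.2 -146.7   26.7] ((-39.52735137939453, 27.62835121154785), (114.27217864990234, 108.51327514648438), 89.49024200439453) [-93.80952  -29.611582] [15.160039 84.50724 ]
```

View pics/w1.png

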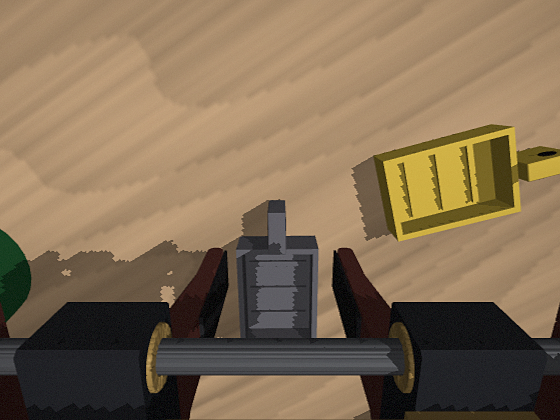

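The wrist view shows the grey dish centred between the fingers, with its lug at (276,220) and aligned. The tool still needs to shift by about (-2, -1) mm, then I'll descend and grip.

Call:
jog_arm(
  increments=[0,0,0,-1.5,-1,30,50,0,0,0,0,0,30,50,0,0,0,0,0,20,50,0,0,0,0,0,8,50,0,0,0,0,0,0,50,0,0,0,0,0,0,0,0,0,0,0,0,0,0,0,0,0,0,0,0,0,0,0,0,0,0,0,0,0,0,0,0,0,0,0],
)

```text
t: 4.35
ee_pos: [494.6, -134.7, 5.0]
orientation: [0.843, 3.026, -0.0]
ft_force: [-0.7, 0.3, 4.7]
width: 11.9
grasp_force: 30.0
```

Call:
jog_arm(
  increments=[0,0,0,0,0,-10,0,0,0,0,0,0,-20,0,0,0,0,0,0,-35,0,0,0,0,0,0,-35,0,0,0,-4.2,0,0,0,0,0,0,-4,0,0,0,0,0,0,0,17,32.5,0,0,0,0,0,17,32.5,0,0,0,0,0,17,32.5,0,0,0,0,0,17,32.5,0,0,0,0,0,17,32.5,0,0,0,0,0,17,32.5,0,0],
)

```text
t: 5.85
ee_pos: [476.2, 85.9, 105.0]
orientation: [-0.625, -3.079, -0.0]
ft_force: [-0.1, -0.7, -1.1]
width: 11.5
grasp_force: 30.0
```

Call:
jog_arm(
  increments=[0,0,0,17,32.5,0,0,0,0,0,17,32.5,0,0,0,0,0,17,32.5,0,0,0,0,0,17,32.5,0,0,0,0,0,0,0,0,0,0,0,0,0,0,0,0],
)

```text
t: 6.6
ee_pos: [464.1, 230.6, 104.7]
orientation: [-0.624, -3.079, 0.001]
ft_force: [-0.3, -0.8, -1.4]
width: 11.7
grasp_force: 30.0
```

```bash
cat > see.py <<'E'
from h import *
import sys
def look(c,name):
    o=get_obs();im=get_image(c);T=wristT(im,o) if c=="wrist" else None
    cv2.imwrite(f"pics/{name}.png",im["pixels"]);W=world(im,T)
    yaw=np.radians(-22.9);A=np.array([[np.cos(yaw),-np.sin(yaw),0],[np.sin(yaw),np.cos(yaw),0],[0,0,1]])
    S=(W-[559.8,204.3,10])@A   # seat frame
    return o,im,W,S,(o["ee_pos"]-[559.8,204.3,10])@A
E
python3 - <<'E'
from see import *
o,im,W,S,t=look("wrist","w2");print("tcp seat",t.round(1),o["orientation"],o["width"])
y=R.from_rotvec(o["orientation"]).as_matrix()[:,1];print("tool yaw",np.degrees(np.arctan2(y[1],y[0]))-90)
o,im,W,S,t=look("top","t2")
big=cv2.resize(im["pixels"][110:250,140:300],None,fx=4,fy=4,interpolation=cv2.INTER_CUBIC)
w=cv2.imread("pics/w2.png");cv2.imwrite("pics/c2.png",np.hstack([cv2.resize(w,(480,360)),cv2.resize(big,(320,360))[:,:320]]))
def h(W,n):
    m=(S[...,2]>100)
E
```

```text
tcp seat [-98.3 -13.   94.7] [-6.23643292e-01 -3.07857460e+00  8.65341356e-04] 11.655068885084715
tool yaw -22.90347881959285
```

View pics/c2.png

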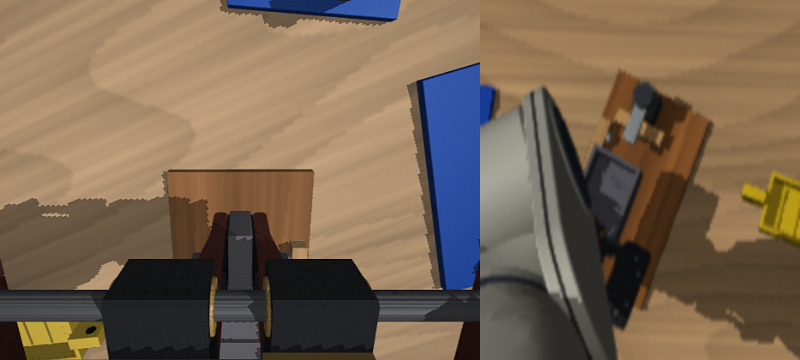

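The wrist view shows the lug at (240,235) between the pads. The top view shows the tray parallel to the jig over the open board. I'll lower it to about 5 mm above the board, move it in low, and set it down.

Call:
jog_arm(
  increments=[0,0,0,0,0,35,0,0,0,0,0,0,35,0,0,0,0,0,0,14.5,0,0,0,0,-10,0,0,0,0,0,0,-10,0,0,0,0,0,0,-10,0,0,0,0,0,0,0,0,0,0],
)

```text
t: 7.58
ee_pos: [493.8, 219.2, 21.0]
orientation: [0.626, 3.077, 0.002]
ft_force: [-0.5, -0.1, -0.9]
width: 11.8
grasp_force: 30.0
```

Call:
jog_arm(
  increments=[0,0,0,0,0,1.5,0,0,0,0,0,0,1.5,0,0,0,0,0,0,1.5,0,0,0,0,0,0,0,0,0,0,0,0,0,0,0],
)

```text
t: 8.2
ee_pos: [492.1, 219.3, 15.6]
orientation: [-0.624, -3.079, 0.0]
ft_force: [-0.4, 0.4, -1.4]
width: 11.5
grasp_force: 30.0
```

Call:
jog_arm(
  increments=[0,0,0,0,0,0.7,0,0,0,0,0,0,0.5,0,0,0,0,0,0,0,0],
)

```text
t: 8.57
ee_pos: [492.2, 219.3, 15.0]
orientation: [0.625, 3.079, 0.0]
ft_force: [-2.2, -0.1, 5.4]
width: 12.2
grasp_force: 30.0
```

```bash
python3 - <<'E'
from see import *
o,im,W,S,t=look("scene","s3");print(t,o["ft_force"])
# rim/lug measurement in seat frame
m=(S[...,2]>20)&(S[...,2]<30)&(abs(S[...,0]+8)<50)&(S[...,1]<24)&(S[...,1]>-60)
print(len(S[m]),np.nanmin(S[m],0),np.nanmax(S[m],0))
v,u=np.nonzero(m);print(u.min(),u.max(),v.min(),v.max())
y0,x0=max(0,int(v.mean())-65),int(u.mean())-85
cv2.imwrite("pics/c3.png",cv2.resize(im["pixels"][y0:y0+130,x0:x0+170],None,fx=4.5,fy=4.5,interpolation=cv2.INTER_CUBIC));print(x0,y0)
E
```

```text
[-68.0958759  -12.45792014   4.99638982] [-2.16862247 -0.11968413  5.43426701]
181 [-57.63550085 -42.98132011  20.02127365] [36.55497973 17.87783254 29.06794471]
317 348 233 256
248 178
```

View pics/c3.png

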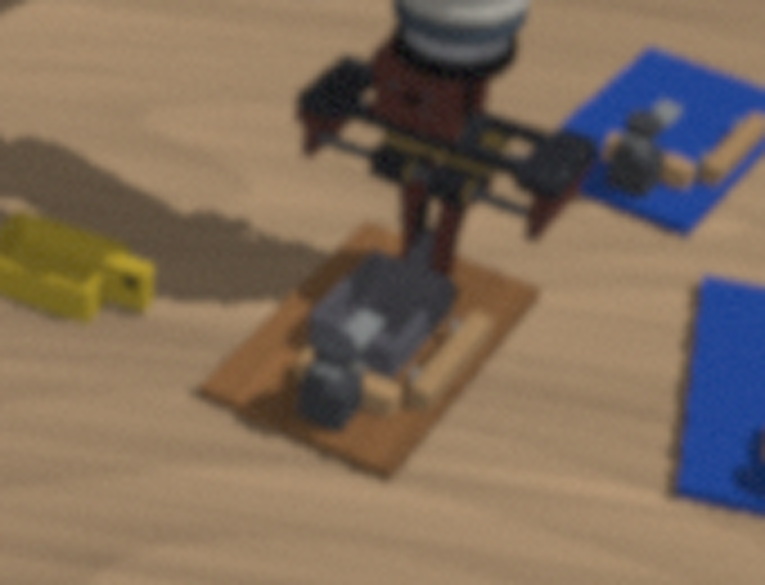

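The crop shows the tray flat on the board, with its long side clear of both side screws (415,372 and 455,325) and its end short of the end screw. I'm letting go, pausing, and taking the lug again.

Call:
jog_arm(
  increments=[0,0,0,0,0,0,40,0,0,0,0,0,0,40,0,0,0,0,0,0,40,0,0,0,0,0,0,40,0,0,0,0,0,0,40,0,0,0,0,0,0,40],
)

```text
t: 9.38
ee_pos: [492.2, 219.3, 14.4]
orientation: [-0.625, -3.079, 0.0]
ft_force: [0.1, -1.1, -0.1]
width: 35.0
grasp_force: 0.0
```

Call:
jog_arm(
  increments=[0,0,0,0,0,0,0,0,0,0,0,0,0,0,0,0,0,0,0,0,0,0,0,0,0,0,0,0,0,0,0,0,0,0,0],
)

```text
t: 10.0
ee_pos: [492.2, 219.3, 14.5]
orientation: [-0.625, -3.079, 0.0]
ft_force: [-0.5, -0.6, -0.3]
width: 12.1
grasp_force: 30.0
```

Call:
jog_arm(
  increments=[0,0,0,0,3,0,0,0,0,0,0,3,0,0,0,0,0,0,2,0,0,0,0,0,0,0,0,0],
)

```text
t: 10.5
ee_pos: [495.5, 227.0, 14.5]
orientation: [0.624, 3.079, 0.001]
ft_force: [0.7, 1.6, 1.1]
width: 11.9
grasp_force: 30.0
```

Call:
jog_arm(
  increments=[0,0,0,0,1.5,0,0,0,0,0,0,1,0,0,0,0,0,0,0,0,0],
)

```text
t: 10.88
ee_pos: [496.4, 229.1, 14.5]
orientation: [0.625, 3.079, 0.0]
ft_force: [-0.2, -0.2, 0.1]
width: 11.7
grasp_force: 30.0
```

Call:
jog_arm(
  increments=[0,0,0,0,1,0,0,0,0,0,0,0,0,0],
)

```text
t: 11.12
ee_pos: [496.7, 229.9, 14.5]
orientation: [0.625, 3.079, 0.0]
ft_force: [0.9, -1.0, 1.7]
width: 12.1
grasp_force: 30.0
```

Call:
jog_arm(
  increments=[0,0,0,0,0.7,0,0,0,0,0,0,0,0,0],
)

```text
t: 11.38
ee_pos: [496.8, 230.3, 14.5]
orientation: [-0.625, -3.079, 0.001]
ft_force: [-0.5, -3.0, 2.6]
width: 12.3
grasp_force: 30.0
```

Call:
jog_arm(
  increments=[0,0,0,0,0.6,0,0,0,0,0,0,0,0,0],
)

```text
t: 11.62
ee_pos: [496.8, 230.5, 14.5]
orientation: [-0.625, -3.078, 0.002]
ft_force: [-1.5, -6.1, 3.8]
width: 12.1
grasp_force: 30.0
```

```bash
cat >> see.py <<'E'
def st():
    o=get_obs();yaw=np.radians(-22.9);A=np.array([[np.cos(yaw),-np.sin(yaw),0],[np.sin(yaw),np.cos(yaw),0],[0,0,1]])
    y=R.from_rotvec(o["orientation"]).as_matrix()[:,1]
    print("tcp",((o["ee_pos"]-[559.8,204.3,10])@A).round(2),"F",(o["ft_force"]@A).round(1),"M",(o["moment"]@A).round(2),"yaw",(np.degrees(np.arctan2(y[1],y[0]))%180-90).round(2),o["t"])
E
python3 -c "
from see import *
st()"
```

```text
tcp [-68.24  -0.43   4.49] F [ 1.  -6.2  3.8] M [-0.95 -0.23 -0.27] yaw -22.96 11.625
```

Call:
jog_arm(
  increments=[0,0,-0.3,0,-0.2,0,0,0,0,0,0,0,0,0,0,0,0,0,0,0,0],
)

```text
t: 12.0
ee_pos: [496.8, 230.3, 14.5]
orientation: [-0.617, -3.08, 0.001]
ft_force: [-1.2, -6.4, 4.2]
width: 11.7
grasp_force: 30.0
```

```bash
python3 -c "
from see import *
st()"
```

```text
tcp [-68.15  -0.61   4.48] F [ 1.4 -6.3  4.2] M [-0.87 -0.35 -0.31] yaw -22.67 12.0
```

Call:
jog_arm(
  increments=[0,0,-0.3,0,-0.1,0,0,0,0,0,0,0,0,0,0,0,0,0,0,0,0],
)

```text
t: 12.38
ee_pos: [496.8, 230.1, 14.5]
orientation: [-0.61, -3.081, 0.001]
ft_force: [-0.4, -6.2, 3.1]
width: 11.9
grasp_force: 30.0
```

```bash
python3 -c "
from see import *
st()"
```

```text
tcp [-68.09  -0.72   4.47] F [ 2.1 -5.9  3.1] M [-0.97 -0.41 -0.4 ] yaw -22.38 12.375
```

Contact centre is about 68 mm ahead of the TCP, which lies between the two side screws, so both are touching. Now I'll slide along +x.

Call:
jog_arm(
  increments=[0,0,0,-1.5,0,-0.2,0,0,0,0,-1.5,0,0,0,0,0,0,-1.5,0,0,0,0,0,0,-1.5,0,0,0,0,0,0,-1,0,0,0,0,0,0,0,0,0,0],
)

```text
t: 13.12
ee_pos: [501.2, 227.8, 14.5]
orientation: [-0.608, -3.078, 0.003]
ft_force: [-8.0, -1.4, 8.1]
width: 12.0
grasp_force: 30.0
```

```bash
python3 -c "
from see import *
st()"
```

```text
tcp [-63.12  -1.15   4.5 ] F [-6.8 -4.4  8.1] M [-0.56  0.77 -0.17] yaw -22.36 13.125
```

Call:
jog_arm(
  increments=[0,0,0,-1,0,0,0,0,0,0,-1,0,0,0,0,0,0,0,0,0,0],
)

```text
t: 13.5
ee_pos: [503.0, 227.0, 14.5]
orientation: [-0.608, -3.078, 0.003]
ft_force: [-9.6, -1.6, 8.3]
width: 11.9
grasp_force: 30.0
```

```bash
python3 -c "
from see import *
st()"
```

```text
tcp [-61.15  -1.15   4.5 ] F [-8.2 -5.2  8.3] M [-0.59  0.81 -0.24] yaw -22.36 13.5
```

Call:
jog_arm(
  increments=[0,0,0,-1,0,-0.3,0,0,0,0,-1,0,0,0,0,0,0,0,0,0,0],
)

```text
t: 13.88
ee_pos: [505.2, 226.2, 14.6]
orientation: [-0.608, -3.079, 0.003]
ft_force: [-6.0, -1.1, 5.0]
width: 12.1
grasp_force: 30.0
```

```bash
python3 -c "
from see import *
st()"
```

```text
tcp [-58.82  -1.09   4.56] F [-5.1 -3.4  5. ] M [-0.6   0.5  -0.13] yaw -22.36 13.875
```

Call:
jog_arm(
  increments=[0,0,0,-1,0,0,0,0,0,0,0,0,0,0],
)

```text
t: 14.12
ee_pos: [506.1, 225.8, 14.6]
orientation: [-0.608, -3.079, 0.003]
ft_force: [-6.7, -1.6, 4.7]
width: 11.4
grasp_force: 30.0
```

```bash
python3 -c "
from see import *
st()"
```

```text
tcp [-57.85  -1.08   4.56] F [-5.5 -4.   4.7] M [-0.59  0.53 -0.16] yaw -22.36 14.125
```

Call:
jog_arm(
  increments=[0,0,0,-0.8,0.2,-0.2,0,0,0,0,0,0,0,0],
)

```text
t: 14.38
ee_pos: [506.5, 225.7, 14.6]
orientation: [-0.609, -3.078, 0.003]
ft_force: [-7.7, -0.8, 3.8]
width: 11.6
grasp_force: 30.0
```

```bash
python3 -c "
from see import *
st()"
```

```text
tcp [-57.41  -1.07   4.61] F [-6.8 -3.7  3.8] M [-0.53  0.72 -0.22] yaw -22.37 14.375
```

Call:
jog_arm(
  increments=[0,0,0,-0.8,0,0,0,0,0,0,0,0,0,0],
)

```text
t: 14.62
ee_pos: [506.5, 225.6, 14.6]
orientation: [-0.608, -3.077, 0.004]
ft_force: [-10.1, 1.1, 5.0]
width: 11.9
grasp_force: 30.0
```

```bash
python3 -c "
from see import *
st()"
```

```text
tcp [-57.36  -1.14   4.59] F [-9.7 -2.9  5. ] M [-0.39  1.27 -0.21] yaw -22.37 14.625
```

Call:
jog_arm(
  increments=[0,0,0,-0.3,0.6,0,0,0,0,0,0,0,0,0],
)

```text
t: 14.88
ee_pos: [506.6, 225.7, 14.6]
orientation: [-0.608, -3.076, 0.005]
ft_force: [-11.1, -0.1, 6.9]
width: 12.1
grasp_force: 30.0
```

```bash
python3 -c "
from see import *
st()"
```

```text
tcp [-57.36  -1.04   4.56] F [-10.2  -4.4   6.9] M [-0.61  1.29 -0.28] yaw -22.37 14.875
```

Call:
jog_arm(
  increments=[0,0,0,0,0,0,30,0,0,0,0,0,0,30,0,0,0,0,0,0,30,0,0,0,0,0,0,30],
)

```text
t: 15.38
ee_pos: [510.5, 226.3, 15.2]
orientation: [0.609, 3.082, 0.0]
ft_force: [-0.4, -0.3, 0.2]
width: 26.3
grasp_force: 0.0
```

Call:
jog_arm(
  increments=[0,0,0,0,0,-10,30,0,0,0,0,0,-30,30,0,0,0,0,0,-40,30,0,0,0,0,0,-40,30,0,0,0,0,0,0,30,0,0,0,0,0,0,30],
)

```text
t: 16.12
ee_pos: [509.9, 226.1, 135.1]
orientation: [-0.608, -3.082, 0.0]
ft_force: [-0.7, -0.5, 0.4]
width: 26.3
grasp_force: 0.0
```

```bash
python3 - <<'E'
from see import *
st()
o,im,W,S,t=look("wrist","w4")
Rt=R.from_rotvec(o["orientation"]).as_matrix();L=(W-o["ee_pos"])@Rt
def lug(S):
    m=(S[...,2]>31)&(S[...,2]<42)&(np.hypot(S[...,0]+57,S[...,1])<30)
    return cv2.minAreaRect(S[m][:,:2].astype(np.float32)),m.sum()
print("lug seat",lug(S))
o,im,W,S,t=look("top","t4")
cv2.imwrite("pics/c4.png",cv2.resize(im["pixels"][125:235,160:280],(654,600),interpolation=cv2.INTER_CUBIC))
E
```

```text
tcp [-54.47   0.68 125.13] F [-0.4 -0.7  0.4] M [ 0.07 -0.    0.  ] yaw -22.34 16.125
lug seat (((-55.686988830566406, 0.6656951904296875), (30.269163131713867, 11.361286163330078), 0.33171606063842773), np.int64(643))
```

View pics/c4.png

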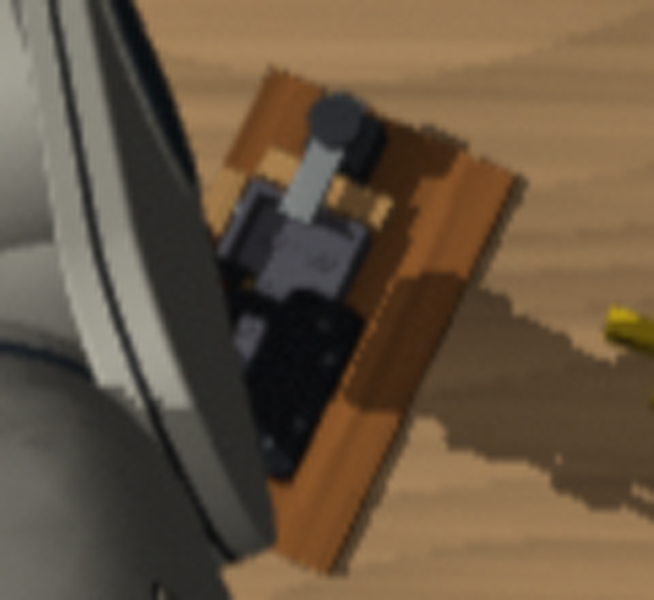

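The top crop shows the tray parallel to the jig and under the tongue, with its end at the end fence. The lug measurement agrees to about 1 mm. I'm moving over the knob with the fingers shut.

Call:
jog_arm(
  increments=[0,0,0,-44,-0.8,0,0,0,0,0,-44,-0.8,0,0,0,0,0,-42.5,-0.8,0,0,0,0,0,0,0,0,0,0,0,0,0,0,0,0],
)

```text
t: 16.85
ee_pos: [628.5, 174.3, 133.6]
orientation: [-0.608, -3.079, 0.002]
ft_force: [0.4, 0.0, -1.0]
width: 0.3
grasp_force: 0.0
```

```bash
python3 - <<'E'
from see import *
st()
o,im,W,S,t=look("wrist","w5")
def rect(n,m):
    Q=S[m][:,:2].astype(np.float32)
    print(n,len(Q),np.round(cv2.minAreaRect(Q)[0],1),np.round(cv2.minAreaRect(Q)[1],1),cv2.minAreaRect(Q)[2],Q.min(0),Q.max(0)) if len(Q)>5 else print(n,0)
z=S[...,2]
rect("lug",(z>31)&(z<42)&(np.hypot(S[...,0]+57,S[...,1])<30))
rect("rim",(z>22.5)&(z<30)&(abs(S[...,0])<60)&(abs(S[...,1])<50))
rect("fence",(z>12)&(z<20)&(S[...,1]>32)&(abs(S[...,0])<60))
E
```

```text
tcp [ 74.97  -0.93 123.6 ] F [ 0.3  0.2 -1. ] M [ 0.01  0.01 -0.03] yaw -22.35 16.85
lug 902 [-53.8   0.5] [27.  12.2] 1.1053227186203003 [-67.25246   -5.737957] [-40.21892    6.622198]
rim 2365 [1.3 0.7] [84.4 58.2] 0.1577029526233673 [-40.94422 -28.3778 ] [43.526463 29.937527]
fence 2530 [ 8.5 40.6] [102.5  17. ] 0.0764312893152237 [-42.698547  32.01186 ] [59.775772 49.03026 ]
```

View pics/w5.png

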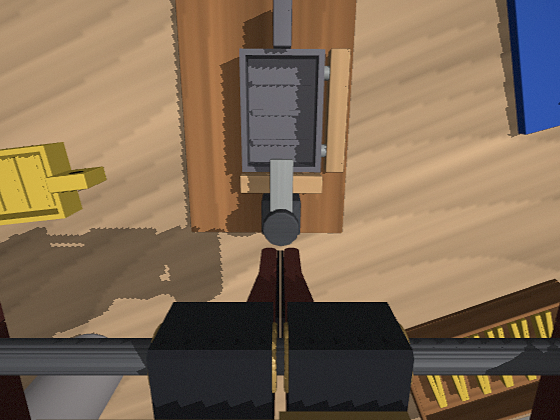

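The wrist view shows the tray's long side at both side screws (326,72 and 324,150), its end at the end fence and the tongue over it. The fitted rim is 84.4 x 58.2 mm and parallel to the fence. Now pressing the knob.

Call:
jog_arm(
  increments=[0,0,0,-1.5,0.5,30,0,0,0,0,0,0,30,0,0,0,0,0,0,4,0,0,0,0,0,0,2,0,0,0,0,0,0,2,0,0,0,0,0,0,2,0,0,0,0,0,0,0,0],
)

```text
t: 17.77
ee_pos: [631.8, 174.3, 65.6]
orientation: [0.609, 3.082, 0.0]
ft_force: [-0.5, 0.8, 0.0]
width: 0.3
grasp_force: 0.0
```

Call:
jog_arm(
  increments=[0,0,0,0,0,2,0,0,0,0,0,0,2,0,0,0,0,0,0,2,0,0,0,0,0,0,2,0,0,0,0,0,0,0,0],
)

```text
t: 18.4
ee_pos: [631.4, 174.2, 56.8]
orientation: [-0.609, -3.082, 0.0]
ft_force: [0.2, 0.0, 0.3]
width: 0.2
grasp_force: 0.0
```

Call:
jog_arm(
  increments=[0,0,0,0,0,2,0,0,0,0,0,0,1.5,0,0,0,0,0,0,1,0,0,0,0,0,0,0,0],
)

```text
t: 18.9
ee_pos: [631.6, 174.3, 53.2]
orientation: [-0.609, -3.082, 0.0]
ft_force: [-2.6, -0.4, 5.6]
width: 0.4
grasp_force: 2.9
```

Call:
jog_arm(
  increments=[0,0,0,0,0,-20,0,0,0,0,0,0,-50,0,0,0,0,0,0,-20,0,0,0,0,0,0,0,0,0,0,0,0,0,0,0],
)

```text
t: 19.52
ee_pos: [630.7, 174.1, 141.5]
orientation: [-0.608, -3.08, 0.001]
ft_force: [0.0, 0.1, -0.7]
width: 0.8
grasp_force: 0.0
```

```bash
python3 - <<'E'
from see import *
st()
o,im,W,S,t=look("wrist","w6")
z=S[...,2]
for n,m in(("rim",(z>22.5)&(z<29)&(abs(S[...,0])<60)&(abs(S[...,1])<50)),("knob",(z>36)&(z<60)&(np.hypot(S[...,0]-77,S[...,1])<9))):
    Q=S[m][:,:2].astype(np.float32);b=cv2.minAreaRect(Q);print(n,len(Q),np.round(b[0],1),np.round(b[1],1),b[2],Q.min(0),Q.max(0),"z",np.median(S[m][:,2]))
E
```

```text
tcp [ 77.07  -0.22 131.53] F [-0.   0.1 -0.7] M [ 0.02  0.04 -0.02] yaw -22.34 19.525
rim 2204 [1.3 0.8] [85.  58.1] 0.18619458377361298 [-41.271183 -28.40706 ] [43.698    29.888796] z 27.46364683915249
knob 436 [77. -0.] [17.5 17.6] 57.19622039794922 [68.175156 -8.888237] [85.89509   8.956287] z 44.640632748706665
```

View pics/w6.png

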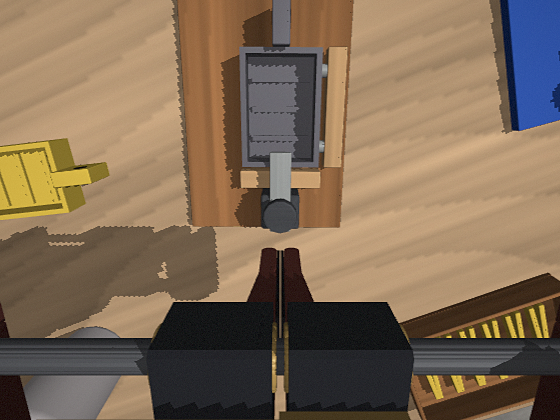

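The knob now stands at 44.6 mm above the board (it was 55 mm when up), so the catch is down. The dish has not moved from the screws (320,70 and 320,147). Handing in.

```bash
python3 -c "
from workcell import job
print(job.close_job())"
```

```text
the job is handed in; nothing more can be done
None
```

The grey dish is in the plywood jig, against all three screws as far as force readings and camera show; the catch is down and holding, the bystanders were left alone, and the job was handed in at about 20 s.

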